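# Hold the load dial at the third click with the insulated prod

### The job

Lift the orange insulated prod up and off its hook and, holding it by its grip, use its tip to press down the blue paddle of the battery tester's spring-return dial, past the first two clicks to the third (pointer at the red mark). Finish while still holding the prod and pressing, so that the dial stays at the third click; it springs back if let go. Touch the tester only with the prod, and leave everything else on the bench where it is.

Things in the scene. Friction and masses are not known exactly. Their poses are not given: they have to be found in the camera images.
- prod: Orange prod, about 70 g, hanging upright by its collar in one of the rack's hooks. Origin: bottom of its black ball tip (20 mm above the bench as it hangs); z runs up its length, 165 mm: tip 14 mm and shaft 11 mm diameter up to 105 mm, round collar 36 mm diameter from 105 to 115, round grip 20 mm diameter from 115 to 165 (grip from above, any yaw; the collar stops it sliding up in the hand).
- prod_collar (a point): Point on the prod's axis at the collar's underside, 105 mm above its tip; hanging, it is 125 mm above the bench.
- pick: Metal pick hanging in the rack's other hook: shape and size of the prod, but steel shaft, grey collar and black grip; grip top 185 mm above the bench. Leave. Which hook holds which tool varies.
- rack: Aluminium rack, fixed; base 110 (x) by 200 (y) by 12 mm, origin under its centre. Two hooks at x = 0, y = -55 and +55 mm, each a fork of two level prongs (top at 125 mm, gap 20 mm) along x from a crossbar at x = 46 mm, open to -x, ends turned up to 134 mm (the rack's highest point): a tool must rise 9 mm to be drawn out to -x, or goes straight up. Rack and tester may swap sides.
- tester: Fixed battery tester: black box 120 (x) by 220 (y) by 55 mm high, origin under its centre. On top a spring-return dial on a level axis along x at y = -50 mm, 115 mm above the bench; its arm holds a blue paddle towards +y. Above the dial a white scale, top at 165 mm, with black, green, yellow and red marks: rest, clicks 1, 2, 3; black pointer on both sides.
- pad (a point): Centre of the blue paddle's upper face (44 mm along the axis, 55 mm radially), 82 mm from the dial axis; moves with the dial. At rest the paddle slopes 0.40 rad up to its free end, this point 151 mm above the bench; at click 3 it slopes 0.38 rad down, 88 mm up and almost straight below (within 8 mm), so a straight push down of about 62 mm does it.
- dial (a joint): Turn of the dial, rad: 0 at rest, grows as the paddle is pressed down. Clicks at 0.26 (green), 0.52 (yellow), 0.78 (red); end stop 0.86. The spring always returns it to 0: the push at the paddle swings between about 2 and 8 N, easing off just before each click and rising again right after it; about 7 N holds it at click 3.
- driver: Small red-handled screwdriver, 160 mm, lying on the bench. Leave.
- pack: Black flat battery pack, 70 by 110 by 12 mm, lying on the bench. Leave.
- cover: Black curved plastic cover, 85 by 170 mm, 30 mm high. Leave.
- jar: Glass jar with steel cap, 56 mm diameter, 60 mm high. Leave.
- buckle: Black plastic strap buckle with three holes, 30 by 60 by 12 mm. Leave.
Things that resemble listed ones, but are neither listed nor needed, are in the scene too. There is more than one size of the prod; the job needs the smallest.

How it is judged:
On the way, in this order (a step that is already met when the one before it is completed fails the run):
1. the prod is held in the gripper and lifted clear of its hook (contact force between the fingers and prod above 1 N and contact force between prod and rack below 0.1 N and height (world z) of prod_collar above 0.138 m), for 0.2 s.
2. the prod, held in the gripper, has pressed the dial to the second click (contact force between the fingers and prod above 1 N and contact force between prod and tester above 1 N and value of joint dial above 0.45 rad), for 0.04 s.
At the end, for the whole second after the job is handed in: The dial stands at the third click (above 0.70 rad, i.e. over the last hump) and stays there, pressed by the prod (more than 1 N) which is held in the gripper (more than 1 N) with its tip above the tester's box; the prod is off the rack, and neither the fingers nor the arm touch the tester (contact force between the fingers and prod above 1 N and contact force between prod and rack below 0.1 N and contact force between prod and tester above 1 N and value of joint dial above 0.7 rad and height (world z) of prod above 0.065 m and contact force between each of the fingers, the arm and tester below 0.1 N); the arm keeps its last pose, push and grip.
It fails at once if the robot itself pushes the tester or its dial (contact force between any of the fingers, the arm and tester above 2 N).
It fails at once if another thing on the bench is displaced by more than 30 mm (distance of any of pick, driver, pack, cover, jar, buckle from where it was at the start of the episode above 0.03 m).
It also fails if it takes over 43 s, if anything falls off the work surface, if the arm or the gripper's body presses on something with over 40 N, if the wrist force passes 120 N, or if a joint passes its speed limit or range.

### The arm

A 6-joint arm with a two-finger parallel gripper is mounted at the origin on the work surface. World frame = base frame: x ahead of the robot, y to its left, z up, the work surface at z = 0. Lengths are in m, angles in rad, forces in N, time in s.
With the tool pointing down it reaches from about 0.3 to 0.875 m from the base axis. Payload 4.2 kg.
Tool frame: the origin (TCP) lies at the centre of the arm's flange, where the gripper is bolted on; the fingertips stand 173 mm ahead of it and the grasp point (between the pads) lies 155 mm ahead of it; z points along the fingers, y is the line along which they close (so a half turn about z gives the same grasp; the last joint's range is limited). The gripper opens to 85 mm and grips with 20 to 120 N. Pads are 22 mm wide; open, the fingers measure 114 mm over their backs; the gripper's body (76 mm by 85 mm) begins 54 mm behind the grasp point. The pads swing forward as they close: fully open they stand 13 mm farther back than shut.
Start: joints at [1.29, 0.32, 1.565, -0, 1.257, -0.02], TCP at [0.148, 0.556, 0.405] pointing down, gripper open.
Joint ranges: [-3.11, 3.11], [-0.84, 2.01], [0.21, 2.61], [-1.34, 4.49], [0.05, 2.63], [-2.56, 2.56]. Speed limits (rad/s): [2.57, 2.57, 3.14, 3.14, 3.14, 3.14].

### API

Orientations are given as a unit quaternion [w, x, y, z].
In Python, from rig import read_state, read_camera, calibration, ticket gives the robot as it stands. The module is installed in compiled form; this text tells all that it offers.
- The arm moves only by the tool drive_tool, never from a script. Its argument "increments" is one flat list of numbers, 4 for each row, row after row: the shift along the world's x, y, z in mm, then the turn about the world's z in degrees. A call has 1 to 20 rows; each row is the pose to reach, as a shift and turn from the pose commanded when the call began; what a row does not reach only later rows make up. A row lasts 1/12 s, in which the tool goes at most 41.7 mm and 7.16 degrees, less where a joint would pass 70% of its speed; a pose out of reach is approached as far as the arm can. A call with a gripper value outside its range is refused whole. "hand" is the closure, from -1 (fully open) to 1 (shut), set as the call begins (left out, the last holds). The fingers move at their own pace and stop on an object; the grip force is fixed at half the most. Time passes only in rows, so rows that repeat a pose let the fingers close. It gives the time, the measured TCP pose, the force, the opening and the grip force at its end, in the units of the state.
- read_state(): the state, without advancing time (a new reading comes with each control period).
- read_camera(name): name is "scene" or "top" or "wrist"; returns the picture (480x640x3 uint8, blue, green, red); there is no depth.
- calibration(name): a dict with "camera_matrix" (3x3 intrinsics, pixels), "position" and "rotation" of the camera in the world. Camera axes: x right, y down, z forward; pixel columns grow to the right and rows downward; lengths in m; the calibration is good to about 2 mm. The wrist camera is an equidistant fisheye: a pixel r from the principal point sees the ray r / f radians off the axis. A picture is of the moment at which its call begins: read the wrist's pose just before it. calibration takes no time and is no camera call; for the wrist camera it gives the pose at the moment of the call.
- ticket.finish_job(): hands the job in; it is judged then, once.
The state is a dict: "clock": time; "q": joint angles; "joint_velocities": joint speeds; "effort": joint torques, N m; "tcp_pos": TCP position; "orientation": TCP orientation; "ft_force": force on the tool from outside, world axes, zero at the start; "ft_torque": the same for the moment, N m; "finger_gap": finger opening in m; "gripper_force": force on a finger pad.
Only numpy, scipy, OpenCV 4.12 (cv2) and the standard library are available. Lean on these libraries where they do the work, as an engineer would, in place of code of your own. Each camera call takes 0.05 s, during which the arm holds its last target. There are 200 camera calls.

## Working session

There is one attempt and no reset: what is moved stays moved. The work goes in short steps, Python scripts to look and compute and a tool call to move; the robot and the scene stay as the last step left them, time stands still between calls to the robot, and variables do not carry over. Pictures are saved under pics/ and viewed, at most 10 in all, crops included, and the job is handed in when it is done.

Besides the shell and the picture viewer there is one more tool, called after ">>>" by a JSON object that holds its "fn" and its "kwargs". drive_tool: Moves the arm, as the interface text tells. Its arguments: {"type":"object","properties":{"increments":{"type":"array"},"hand":{"type":"number"}},"required":["increments"]}

```bash
mkdir -p pics; python3 - <<'E'
from rig import *
import cv2
for n in("scene","top"):
    cv2.imwrite(f"pics/{n}0.png",read_camera(n)); c=calibration(n); print(n,c["camera_matrix"],c["position"],c["rotation"])
s=read_state();print(s["clock"],s["tcp_pos"],s["orientation"],s["finger_gap"])
E
```

```text
scene [[557.00950502   0.         306.90184924]
 [  0.         557.00950502 236.37460286]
 [  0.           0.           1.        ]] [1.25079269 0.41285332 0.73675527] [-0.19851306  0.41070579  0.80251603 -0.38455342]
top [[557.57557557   0.         316.66515177]
 [  0.         557.57557557 247.35723076]
 [  0.           0.           1.        ]] [ 0.35142975 -0.05314051  1.39713991] [ 0.06968061 -0.69273032  0.71513353 -0.0620754 ]
0.1 [0.14821631 0.55540787 0.40398419] [-1.22796364e-04  1.30029617e-01  9.91509799e-01 -7.76034777e-04] 0.0856452239501535
```

View pics/scene0.png

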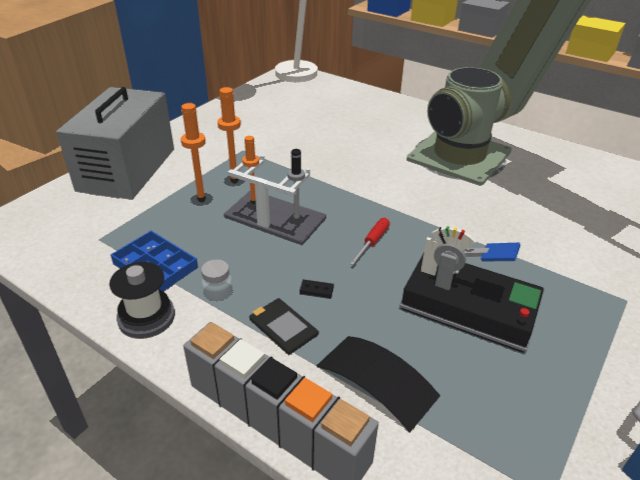

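View pics/top0.png

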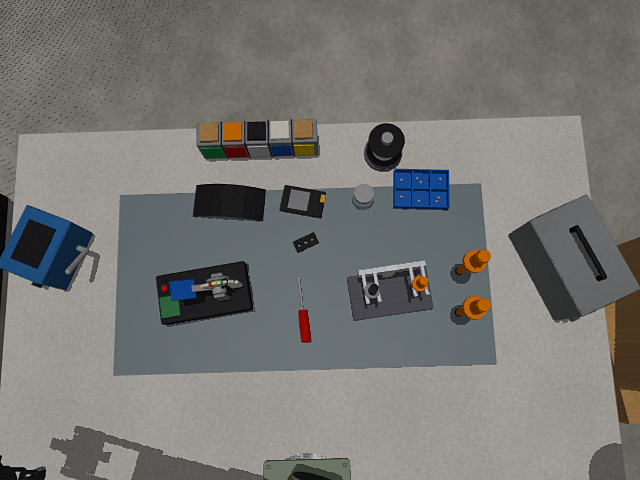

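The large orange prods at scene (195,150) and (230,130), top (476,262) and (476,308), stand free beside the rack and are tall. The small orange one hanging in the rack, at scene (250,150) and top (421,283), fits the description. I'll confirm it in an enlarged crop, together with the tester.

```bash
python3 - <<'E'
import cv2,numpy as np
s=cv2.imread("pics/scene0.png");t=cv2.imread("pics/top0.png")
c=lambda im,x,y,w=120,h=90:cv2.resize(im[y:y+h,x:x+w],(400,300),interpolation=cv2.INTER_CUBIC)
cv2.imwrite("pics/crop1.png",np.vstack([np.hstack([c(s,220,130,),c(t,335,240)]),np.hstack([c(s,400,215,160,120),c(t,145,245)])]))
E
cat > h.py <<'E'
from rig import *
import numpy as np,cv2
from scipy.spatial.transform import Rotation as R
def cam(n):
    c=calibration(n);q=np.array(c["rotation"]);
    M=R.from_quat(np.r_[q[1:],q[0]]).as_matrix() if q.size==4 else q
    return np.array(c["camera_matrix"]),np.array(c["position"]),M
def ray(n,px):
    K,p,M=cam(n); return p,M@np.linalg.solve(K,[*px,1])
def onz(n,px,z):
    p,d=ray(n,px); return p+d*(z-p[2])/d[2]
def proj(n,X):
    K,p,M=cam(n); v=K@(M.T@(np.asarray(X)-p)); return v[:2]/v[2]
def tri(a,b):
    p,d=ray("scene",a);q,e=ray("top",b)
    l=np.linalg.lstsq(np.c_[d,-e],q-p,rcond=None)[0];A=p+d*l[0];B=q+e*l[1];return (A+B)/2,np.linalg.norm(A-B)
E
python3 - <<'E'
from h import *
np.set_printoptions(precision=4,suppress=True)
for n in("scene","top"):print(n,proj(n,[0,0,0]),proj(n,[.5,0,0]))
E
```

```text
scene [458.7334 155.1975] [356.9869 257.7302]
top [306.7346 505.6068] [301.3149 293.027 ]
```

View pics/crop1.png

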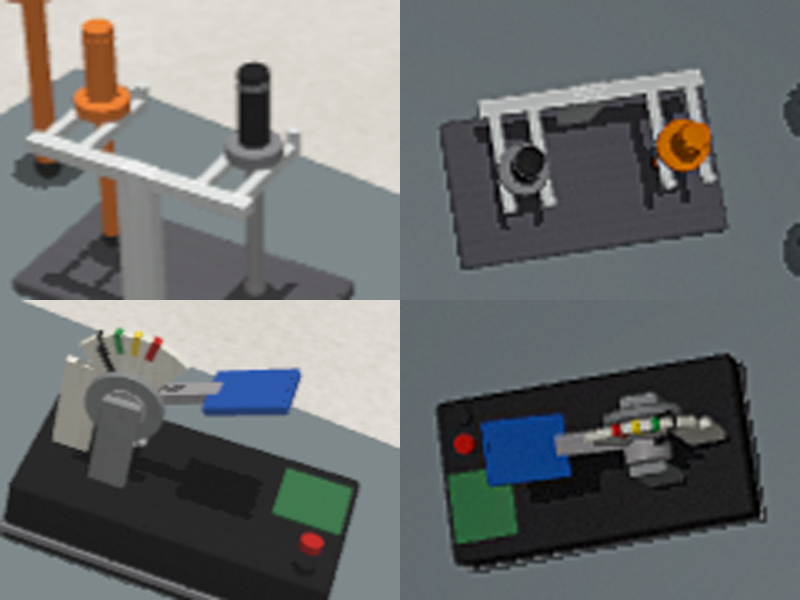

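```bash
python3 - <<'E'
from h import *
np.set_printoptions(precision=4,suppress=True)
T2=lambda x,y:(335+(x-400)/3.333,240+y/3.333)
T4=lambda x,y:(145+(x-400)/3.333,245+(y-300)/3.333)
T1=lambda x,y:(220+x/3.333,130+y/3.333)
T3=lambda x,y:(400+x/2.5,215+(y-300)/2.5)
print("grip top",tri(T1(99,26),T2(697,135)),onz("top",T2(697,135),.185),onz("scene",T1(99,26),.185))
print("collar",onz("top",T2(683,146),.135),onz("scene",T1(102,100),.135))
print("pick top",onz("top",T2(530,158),.185),onz("scene",T1(253,72),.185))
a,b=onz("top",T2(480,107),.125),onz("top",T2(702,76),.125);print("bar yaw",np.degrees(np.arctan2(*(b-a)[:2])),a,b)
P4=[(481,424),(562,414),(570,474),(488,486)];P3=[(300,369),(222,371),(208,405),(290,405)]
t=[tri(T3(*p),T4(*q)) for p,q in zip([P3[2],P3[3],P3[0],P3[1]],[P4[1],P4[0],P4[3],P4[2]])]
for x in t:print("pad corner",x)
print("pad",tri(T3(254,389),T4(525,450)),onz("top",T4(525,450),.151),onz("scene",T3(254,389),.151))
B=[onz("top",T4(*p),z) for p,z in [((438,405),.055),((736,355),.055),((760,516),.055),((458,566),.055)]]
print("box",B,np.mean(B,0)); 
for i in range(4): d=B[i]-B[i-1];print(np.linalg.norm(d),np.degrees(np.arctan2(d[1],d[0])))
for p in [T2(797,110),T2(797,248)]: print(onz("top",p,0))
print("big tops",onz("top",(484,257),.25),onz("top",(484,306),.25))
for a,b in [((190,108),(484,257)),((227,93),(484,306))]: print(tri(a,b))
E
```

```text
grip top (array([ 0.4977, -0.2737,  0.1834]), np.float64(0.005378975755870944)) [ 0.4991 -0.2757  0.185 ] [ 0.4992 -0.2688  0.185 ]
collar [ 0.498  -0.2749  0.135 ] [ 0.5026 -0.2676  0.135 ]
pick top [ 0.4875 -0.1658  0.185 ] [ 0.4885 -0.1599  0.185 ]
bar yaw 173.84667940397404 [ 0.5307 -0.1387  0.125 ] [ 0.5473 -0.2929  0.125 ]
pad corner (array([0.5232, 0.2423, 0.1412]), np.float64(0.00723945244370083))
pad corner (array([0.516 , 0.2911, 0.1607]), np.float64(0.004638106191894746))
pad corner (array([0.4746, 0.2847, 0.1596]), np.float64(0.0022550138221022506))
pad corner (array([0.4822, 0.2365, 0.1398]), np.float64(0.006581334408942634))
pad (array([0.4989, 0.264 , 0.1489]), np.float64(0.0044264712503570905)) [0.4993 0.2614 0.151 ] [0.5003 0.2665 0.151 ]
box [array([0.5458, 0.3498, 0.055 ]), array([0.5756, 0.1315, 0.055 ]), array([0.4575, 0.115 , 0.055 ]), array([0.4285, 0.3327, 0.055 ])] [0.5018 0.2323 0.055 ]
0.11849509771750008 8.298748564720075
0.22033291675691843 -82.20916656134568
0.11930332711344725 -172.0469562276458
0.21962175853146723 97.5788890045218
[ 0.5382 -0.3863  0.    ]
[ 0.4346 -0.3784  0.    ]
big tops [ 0.5363 -0.3911  0.25  ] [ 0.4349 -0.3824  0.25  ]
(array([ 0.5378, -0.3948,  0.2305]), np.float64(0.004940684046166549))
(array([ 0.4351, -0.3868,  0.2276]), np.float64(0.00475818250399147))
```

The crop shows the hanging tools. The small orange prod is in the rack fork at top (421,283), and the pick is beside it. The blue paddle is centred at top (182,290), scene (502,251). The measurements agree with the listed sizes:

| Item | Measured | Expected |
|---|---|---|
| Box | 118 × 220 mm | 120 × 220 mm |
| Grip top height | 0.183 m | 0.185 m |
| Paddle height | 0.149 m | 0.151 m |

The free-standing prods reach about 0.23 m, so they are the wrong size. The prod is at about (0.499, -0.272) and the pad at about (0.499, 0.260).

>>> {"fn": "drive_tool", "kwargs": {"increments": [10, -24, 0, 0, 25, -59, 0, 0, 40, -95, 0, 0, 55, -130, 0, 0, 70, -165, 0, 0, 85, -201, 0, 0, 100, -236, 0, 0, 115, -272, 0, 0, 130, -307, 0, 0, 145, -343, 0, 0, 160, -378, 0, 0, 175, -414, 0, 0, 190, -449, 0, 0, 205, -484, 0, 0, 220, -520, 0, 0, 235, -555, 0, 0, 250, -591, 0, 0, 265, -626, 0, 0, 280, -662, 0, 0, 290, -685, 0, 0], "hand": -1}}

```text
clock: 1.77
tcp_pos: [0.439, -0.1325, 0.4044]
orientation: [0.0, 0.131, 0.991, -0.0]
ft_force: [0.6, 1.2, 0.7]
finger_gap: 0.0854
gripper_force: 0.0
```

>>> {"fn": "drive_tool", "kwargs": {"increments": [15, -35, 0, 0, 30, -70, 0, 0, 45, -106, 0, 0, 55, -132, 0, 0, 60, -142, 0, 0, 60, -142, 0, 0, 60, -142, 0, 0]}}

```text
clock: 2.35
tcp_pos: [0.498, -0.271, 0.404]
orientation: [-0.001, 0.13, 0.991, 0.001]
ft_force: [-0.7, 0.5, 0.1]
finger_gap: 0.0852
gripper_force: 0.0
```

```bash
python3 - <<'E'
from h import *
np.set_printoptions(precision=4,suppress=True)
s=read_state();print(s["clock"],s["tcp_pos"],s["orientation"],s["q"])
c=calibration("wrist");print(c)
im=read_camera("wrist");cv2.imwrite("pics/w1.png",im)
E
```

```text
2.35 [ 0.498 -0.271  0.404] [-0.001   0.1303  0.9915  0.0008] [-0.5189  0.3079  1.5834  0.0008  1.2527 -1.8286]
{'camera_matrix': array([[371.6483,   0.    , 318.4745],
       [  0.    , 371.6483, 241.0596],
       [  0.    ,   0.    ,   1.    ]]), 'position': array([ 0.424 , -0.2518,  0.3717]), 'rotation': array([0.1199, 0.7841, 0.6018, 0.0931])}
```

View pics/w1.png

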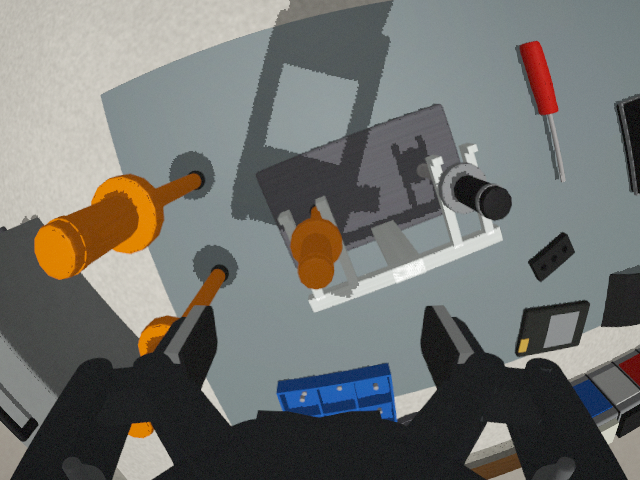

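```bash
cat >> h.py <<'E'
def wz(px,z):
    K,p,M=cam("wrist");v=(np.array(px)-K[:2,2])/K[0,0];r=np.linalg.norm(v)
    d=M@np.r_[v/r*np.sin(r),np.cos(r)];return p+d*(z-p[2])/d[2]
E
python3 - <<'E'
from h import *
print(wz((316,272),.185),wz((317,240),.135),wz((495,202),.185))
E
```

```text
[ 0.49747977 -0.27191673  0.185     ] [ 0.49506872 -0.27082253  0.135     ] [ 0.48409809 -0.16574984  0.185     ]
```

The wrist picture shows the prod's grip top at (316,272), with the fingers on either side. It gives (0.4975, -0.272), which matches the other views, so I'll descend and grip.

>>> {"fn": "drive_tool", "kwargs": {"increments": [0, -1, -15, 0, 0, -1, -35, 0, 0, -1, -55, 0, 0, -1, -70, 0, 0, -1, -82, 0, 0, -1, -87, 0, 0, -1, -87, 0]}}

```text
clock: 2.98
tcp_pos: [0.4976, -0.2708, 0.317]
orientation: [-0.001, 0.129, 0.992, 0.001]
ft_force: [-0.1, -0.2, -0.1]
finger_gap: 0.0855
gripper_force: 0.0
```

>>> {"fn": "drive_tool", "kwargs": {"increments": [0, 0, 0, 0, 0, 0, 0, 0, 0, 0, 0, 0, 0, 0, 0, 0, 0, 0, 0, 0, 0, 0, 0, 0, 0, 0, 0, 0, 0, 0, 0, 0, 0, 0, 0, 0, 0, 0, 0, 0], "hand": 1}}

```text
clock: 3.82
tcp_pos: [0.4984, -0.2725, 0.3183]
orientation: [0.0, 0.13, 0.992, -0.0]
ft_force: [-0.1, -0.1, 5.9]
finger_gap: 0.0187
gripper_force: 58.4
```

>>> {"fn": "drive_tool", "kwargs": {"increments": [0, 0, 5, 0, 0, 0, 13, 0, 0, 0, 25, 0, 0, 0, 40, 0, 0, 0, 60, 0, 0, 0, 80, 0, 0, 0, 100, 0, 0, 0, 118, 0, 0, 0, 125, 0, 0, 0, 125, 0, 0, 0, 125, 0, 0, 0, 125, 0, 0, 0, 125, 0]}}

```text
clock: 4.9
tcp_pos: [0.4981, -0.2724, 0.4412]
orientation: [-0.001, 0.13, 0.992, 0.001]
ft_force: [0.1, 0.0, -0.9]
finger_gap: 0.0185
gripper_force: 58.5
```

```bash
python3 - <<'E'
from h import *
s=read_state();print(s["clock"],s["tcp_pos"],s["q"],s["finger_gap"],s["gripper_force"])
cv2.imwrite("pics/s2.png",read_camera("scene")[0:300,100:500])
E
```

```text
4.9 [ 0.49812077 -0.2723631   0.44118369] [-5.20649121e-01  2.88475112e-01  1.51722167e+00  9.10343632e-05
  1.33894144e+00 -1.83068508e+00] 0.018537994610370163 58.50763499736786
```

View pics/s2.png

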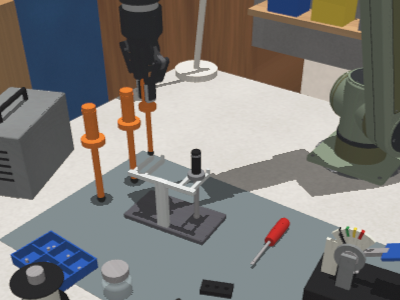

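The prod hangs straight in the gripper, with its tip clear of the hook at crop (151,152). I'll raise it above the pick, then carry it to the paddle.

>>> {"fn": "drive_tool", "kwargs": {"increments": [0, 0, 12, 0, 0, 0, 30, 0, 0, 0, 50, 0, 0, 0, 68, 0, 0, 5, 80, 0, 0, 20, 80, 0, 0, 45, 80, 0, 0, 75, 80, 0, 0, 107, 80, 0, 0, 140, 80, 0, 0, 175, 80, 0, 0, 210, 80, 0, 0, 245, 80, 0, 0, 280, 80, 0, 0, 315, 80, 0, 0, 350, 80, 0, 0, 385, 80, 0, 0, 415, 80, 0, 0, 435, 80, 0, 0, 445, 80, 0]}}

```text
clock: 6.62
tcp_pos: [0.4974, 0.1755, 0.521]
orientation: [-0.002, 0.128, 0.992, -0.0]
ft_force: [-0.4, -0.4, -0.7]
finger_gap: 0.0186
gripper_force: 58.6
```

>>> {"fn": "drive_tool", "kwargs": {"increments": [0, 15, 0, 0, 0, 40, 0, 0, 0, 65, 0, 0, 0, 80, 0, 0, 1, 87, -10, 0, 1, 87, -25, 0, 1, 87, -38, 0, 1, 87, -43, 0, 1, 87, -43, 0, 1, 87, -43, 0, 1, 87, -43, 0]}}

```text
clock: 7.53
tcp_pos: [0.4994, 0.2592, 0.4804]
orientation: [0.001, 0.13, 0.991, 0.0]
ft_force: [0.4, -0.4, -0.9]
finger_gap: 0.0186
gripper_force: 58.7
```

```bash
python3 - <<'E'
from h import *
np.set_printoptions(precision=4,suppress=True)
s=read_state();print(s["clock"],s["tcp_pos"],s["q"],s["finger_gap"],s["gripper_force"])
a=read_camera("scene");b=read_camera("top")
c=lambda im,x,y,w=200,h=240:cv2.resize(im[y:y+h,x:x+w],(400,480),interpolation=cv2.INTER_CUBIC)
cv2.imwrite("pics/s3.png",np.hstack([c(a,400,110),c(read_camera("wrist"),220,100)]))
print(tcp:=s["tcp_pos"],proj("scene",[tcp[0],tcp[1],tcp[2]-.297]))
E
```

```text
7.5333 [0.4994 0.2592 0.4804] [ 0.4583  0.2627  1.4563 -0.0001  1.4213 -0.8511] 0.018625566574244197 58.701374530792236
[0.4994 0.2592 0.4804] [501.8402 233.1226]
```

View pics/s3.png

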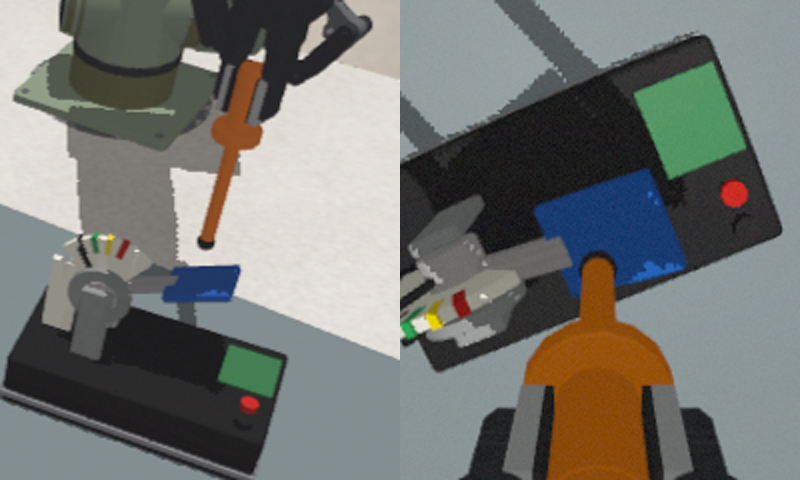

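The scene half shows the tip at full-frame (503,233), where it was predicted to be, above the paddle. In the wrist half the tip is at (319,232) and the paddle's centre at (325,217).

```bash
python3 - <<'E'
from h import *
print(wz((319,232.5),.19),wz((325.5,217.5),.151))
E
```

```text
[0.49872683 0.25972396 0.19      ] [0.4987441  0.26536881 0.151     ]
```

>>> {"fn": "drive_tool", "kwargs": {"increments": [0, 2, -10, 0, 0, 2, -24, 0, 0, 2, -30, 0, 0, 2, -36, 0, 0, 2, -42, 0, 0, 2, -48, 0, 0, 2, -54, 0, 0, 2, -60, 0, 0, 2, -66, 0, 0, 2, -72, 0, 0, 2, -78, 0, 0, 2, -82, 0, 0, 2, -86, 0, 0, 2, -86, 0, 0, 2, -86, 0]}}

```text
clock: 8.93
tcp_pos: [0.4994, 0.2618, 0.3942]
orientation: [0.001, 0.13, 0.992, 0.001]
ft_force: [-0.2, 1.4, 3.8]
finger_gap: 0.0181
gripper_force: 58.7
```

>>> {"fn": "drive_tool", "kwargs": {"increments": [0, 0, -3, 0, 0, 0, -6, 0, 0, 0, -9, 0, 0, 0, -9, 0, 0, 0, -9, 0, 0, 0, -9, 0]}}

```text
clock: 9.43
tcp_pos: [0.4996, 0.2615, 0.3858]
orientation: [0.001, 0.13, 0.992, 0.0]
ft_force: [-0.4, -0.1, 7.1]
finger_gap: 0.0184
gripper_force: 59.1
```

```bash
python3 - <<'E'
from h import *
np.set_printoptions(precision=4,suppress=True)
s=read_state();print(s["clock"],s["tcp_pos"],s["ft_force"],s["finger_gap"],s["gripper_force"])
a=read_camera("scene")
c=lambda im,x,y,w=160,h=120:cv2.resize(im[y:y+h,x:x+w],(800,600),interpolation=cv2.INTER_CUBIC)
cv2.imwrite("pics/s4.png",c(a,400,210))
E
```

```text
9.4333 [0.4996 0.2615 0.3858] [-0.3889 -0.1066  7.1453] 0.01841408713701201 59.13200855255127
```

View pics/s4.png

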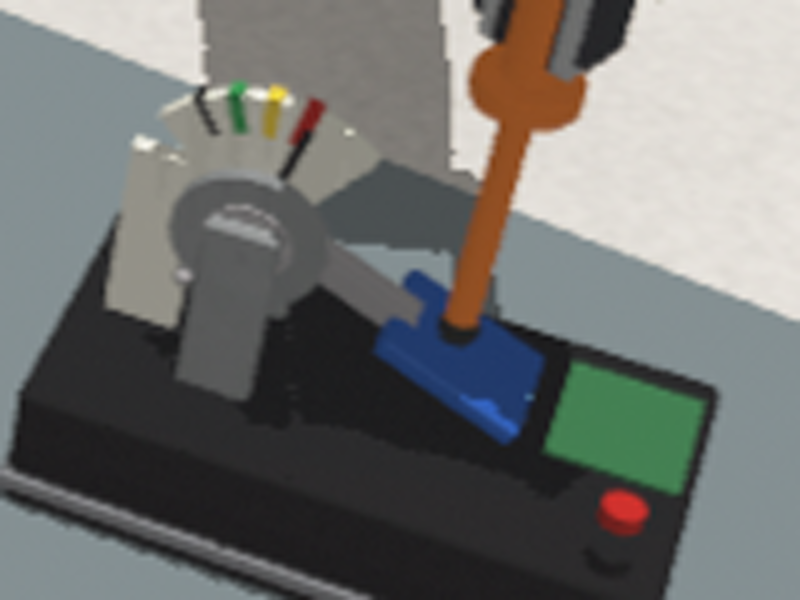

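The pointer at (295,155) lines up with the red mark at (308,120). The tip at (460,330) is pressing the paddle with about 8 N. I'm handing it in.

```bash
python3 -c "
from rig import ticket
print(ticket.finish_job())"
```

```text
the job is handed in; nothing more can be done
None
```

I handed in the job with the prod still gripped and its tip pressing the paddle at about 8 N, the dial pointer at the red mark (third click) in the last picture, at about 9.5 s of 43 s; no verdict came back.

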